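# Pack the bar gift box from the sloped picking bin

## Task

Finish the gift set on the packing bench: take the wooden muddler and the steel jigger out of the sloped three-trough bin, lay the muddler in the empty long well of the open gift box and the jigger in the empty short cell beside the miniature bottle, then fold the lid shut. Lay the parts in rather than dropping them from more than 30 mm, and leave the citrus reamer and the standing bottle as they are.

Things in the scene. Friction and masses are not known exactly. Their poses are not given: they have to be found in the camera images.
- bin: Grey metal picking bin, fixed, 322 mm wide (y), 205 long (x). Origin: centre of its underside; x points to its high rear. Three troughs 102 wide at y = -106, 0, 106, rising 18 deg towards +x, centre line 60 mm above the bench at x = 0, floor a shallow V (8 deg). Walls 4 mm thick stand 42 mm over the centre line, end lips 28 mm. Which part lies in which trough varies
- muddler: Wooden muddler, a round stick 150 mm long lying along its trough: 26 mm diameter in the middle (x = -33 to 15 mm), 37 mm at both ends, the longer blunt end at +x. Origin: on its axis at mid length; x along the axis. About 0.11 kg. Grasp across the middle with the fingertips only about 7 mm below the axis, or they hit the trough
- jigger: Steel jigger (double measuring cup), an hourglass 76 mm long and 44 mm in diameter at both rims, 17 mm at the waist, lying along its trough. Origin: on its axis at the waist (mid length); x along the axis. About 0.12 kg. Take it across the waist
- reamer: Wooden citrus reamer, 130 mm long, with a ribbed pointed head of 41 mm diameter at its +x end, lying in the third trough; to be left there. Origin: on its axis at mid length; x along the axis
- box: Plywood gift box, fixed, 190 (x) by 220 (y) by 65 mm high, walls and floor 5 mm. Origin: centre of its underside; +x points to its hinged side. Ridges 18 mm high, 5 thick divide it: y < 0 is one long well (180 x 102 mm); y > 0 is the empty short cell (101 x 102 mm, away from the hinge) and, next to the hinge, a cell with a miniature bottle already packed and held fast
- muddler_well (a point): Centre of the floor of the long well, 5 mm above the bench; axes as the box: the muddler is to lie along x
- jigger_cell (a point): Centre of the floor of the empty short cell (101 mm along the box's x, 102 mm along its y), 5 mm above the bench; axes as the box: the jigger is to lie along x
- lid (a joint): Angle of the box's lid in rad: 0 shut flat on the rim, about 1.6 standing upright, more leaning outward. The stiff hinge holds the lid wherever it is left; about 2 N at its edge moves it. The lid is a plain plywood board 190 mm by 220 mm, 5 mm thick
- lid_hinge (a point): Middle of the hinge line, on the rim of the box's +x side, 65 mm above the bench; the hinge line runs along the box's y; axes as the box
- lid_edge (a point): Middle of the lid's free edge, 190 mm from the hinge; up to 255 mm above the bench while the lid is open, so pass over it or around it
- bottle: Full amber glass bottle, 64 mm in diameter and 220 mm tall, standing on the bench; to be left alone. Origin: centre of its underside

How it is judged:
By the outcome, as a careful person would: the job done as asked, in the order asked, and still so for the second after the job is handed in, with the robot touching nothing.
It also fails if it takes over 72 s, if anything falls off the work surface, if the arm or the gripper's body presses on something with over 40 N, if the wrist force passes 120 N, or if a joint passes its speed limit or range.

## Robot

A 7-joint arm with a two-finger parallel gripper is mounted at the origin on the work surface. World frame = base frame: x ahead of the robot, y to its left, z up, the work surface at z = 0. Lengths are in m, angles in rad, forces in N, time in s.
With the tool pointing down it reaches from about 0.425 to 0.95 m from the base axis. Payload 4.7 kg.
Tool frame: the origin (TCP) lies on the centre line of the jaws, within the pads' length; the fingertips stand robot.nose_length ahead of it and the grasp point (between the pads) lies 8 mm behind it (robot.nose_length is the distance from the TCP to the fingertips, in m); z points along the fingers, y is the line along which they close (so a half turn about z gives the same grasp; the last joint's range is limited). The gripper opens to 85 mm and grips with 20 to 120 N. Pads are 22 mm wide; open, the fingers measure 114 mm over their backs; the gripper's body (76 mm by 85 mm) begins 54 mm behind the grasp point. The pads swing forward as they close: fully open they stand 13 mm farther back than shut.
Start: joints at [-1.354, 0.469, -0.049, 1.532, 0.024, 1.141, -0.082], TCP at [0.164, 0.655, 0.242] pointing down, gripper open.
Joint ranges: [-2.59, 2.59], [-0.33, 1.99], [-1.39, 1.29], [0.1, 2.45], [-1.04, 4.18], [0.21, 1.99], [-2.66, 2.66]. Speed limits (rad/s): [2.57, 2.57, 3.14, 3.14, 3.14, 3.14, 3.14].

## Interface

Orientations are given as [roll, pitch, yaw] about the fixed x, y, z axes, in that order (R = Rz(yaw) Ry(pitch) Rx(roll)).
In Python, from plant import robot gives the robot as it stands. Calls block until the motion is done:
- robot.goto(position, orientation): joint-space move of the TCP to a pose.
- robot.move_straight(position, vel=0.15, attitude=None, contact_N=None): straight line of the TCP; attitude=None keeps the orientation; vel is the mean speed in m/s. With contact_N (N) it stops when the force on the tool has changed by that much, and returns True; else False.
- robot.move_joints(angles): joint-space move.
- robot.grip(opening, strength=None): opening from 0.0 (shut) to 1.0 (fully open); strength is the grip in N (None keeps the last); returns when the fingers have stopped.
- robot.sleep(seconds).
- robot.inverse_kinematics(position, orientation): joint angles nearest the present ones, or None.
- robot.sense(): the state.
- robot.grab_frame(name): name is "scene" or "top" or "wrist"; returns a dict with "image" (480x640x3 uint8, red, green, blue), "range_z" (480x640 float32, m along the optical axis (not along the pixel's ray), 0 where there is no reading), "fx", "fy", "cx", "cy" (pixels), "R" (3x3) and "t" (3): a world point X has camera coordinates R X + t. Camera axes: x right, y down, z forward; pixel columns grow to the right and rows downward; lengths in m; the calibration is good to about 2 mm. A picture is of the moment at which its call begins.
A pose or a line that the arm cannot do raises robot.IKError and nothing moves.
- robot.close_job(): hands the job in; it is judged then, once.
The state is a dict: "t": time; "joint_pos": joint angles; "joint_velocities": joint speeds; "effort": joint torques, N m; "tcp_pos": TCP position; "tcp_rot": TCP orientation; "wrist_force": force on the tool from outside, world axes, zero at the start; "torque": the same for the moment, N m; "opening": opening from 0.0 (shut) to 1.0 (fully open); "gripper_force": force on a finger pad.
Only numpy, scipy, OpenCV 4.12 (cv2) and the standard library are available. Lean on these libraries where they do the work, as an engineer would, in place of code of your own. Each camera call takes 0.05 s, during which the arm holds its last target. There are 200 camera calls.

## Working session

There is one attempt and no reset: what is moved stays moved. The work goes in short steps, each a Python script; the robot and the scene stay as the last script left them, time stands still between calls to the robot, and variables do not carry over. Pictures are saved under pics/ and viewed, at most 10 in all, crops included, and the job is handed in when it is done.

```bash
mkdir -p pics; ls
python3 - <<'E'
from plant import robot
import cv2,numpy as np
print(robot.nose_length, robot.sense())
for n in("top","scene"):
    f=robot.grab_frame(n); cv2.imwrite(f"pics/{n}1.png",f["image"][:,:,::-1]); np.savez(f"{n}1.npz",**f)
    print(n,f["R"],f["t"],f["fx"])
E
```

```text
pics
0.011 {'t': 0.0, 'joint_pos': array([-1.3539001 ,  0.46945438, -0.04861334,  1.53372014,  0.02410794,
        1.1410058 , -0.0823016 ]), 'joint_velocities': array([ 1.95663812e-05, -1.46511549e-03,  1.33453819e-03,  7.87658745e-04,
        2.19470677e-04,  1.26671276e-03,  7.29231485e-04]), 'effort': array([ 2.60840379e-04, -5.10318911e+01, -4.64865344e-02, -2.37706590e+01,
        1.08261080e-02,  8.14207160e-03, -3.19425915e-06]), 'tcp_pos': array([0.16408718, 0.65415542, 0.24124164]), 'tcp_rot': array([-3.13959243e+00,  7.38022616e-05,  2.89584683e+00]), 'wrist_force': array([-0.25914365,  0.92532332,  0.12840748]), 'torque': array([-0.01835844, -0.00450241,  0.04562233]), 'gripper_force': 0.0, 'opening': 0.9989781230084243}
top [[-0.01848931 -0.99972368  0.01451559]
 [-0.98406205  0.01562769 -0.17713741]
 [ 0.17686162 -0.01755939 -0.98407908]] [-0.0315434   0.62831646  0.88437654] 492.0001271235706
scene [[ 0.39129623  0.92025592 -0.00403759]
 [ 0.7800329  -0.3339945  -0.52914681]
 [-0.48829902  0.20390369 -0.84852069]] [-0.21357744 -0.41658809  1.64239296] 602.7323819087586
```

View pics/top1.png

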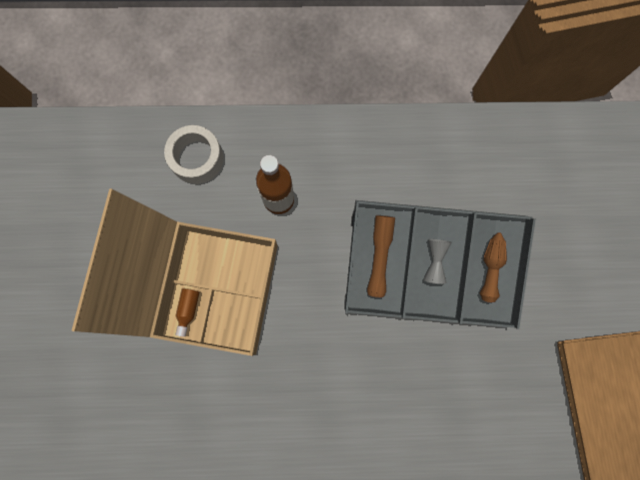

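View pics/scene1.png

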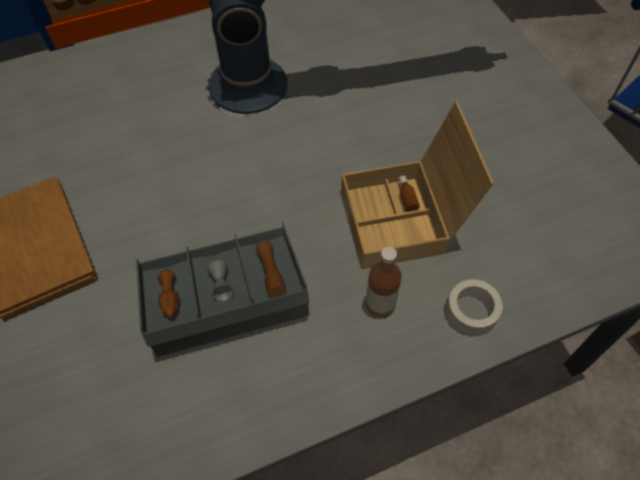

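The top view shows the box, with rim corners at about (178,223), (275,240), (255,354) and (152,337), and its lid open to the left. The long well is at the top and the empty short cell at the lower right. The bin is at (350-530, 200-325), with the muddler at (381,257), the jigger at (437,262) and the reamer at (494,268). The bottle base is near (278,205).

```bash
cat > h.py <<'E'
import numpy as np,cv2
from scipy.optimize import minimize,least_squares
def cloud(f):
    z=f["range_z"]; v,u=np.mgrid[0:480,0:640]
    c=np.stack([(u-f["cx"])/f["fx"]*z,(v-f["cy"])/f["fy"]*z,z],-1)
    P=(c-f["t"])@f["R"]; P[z==0]=np.nan
    return P
def px(f,X):
    c=f["R"]@np.asarray(X)+f["t"]; return c[0]/c[2]*f["fx"]+f["cx"],c[1]/c[2]*f["fy"]+f["cy"]
E
python3 - <<'E'
from h import *
np.set_printoptions(precision=4,suppress=True)
T=np.load("top1.npz");S=np.load("scene1.npz")
P=cloud(T);Q=cloud(S)
def at(u,v,z):
    d=T["R"].T@np.array([(u-T["cx"])/T["fx"],(v-T["cy"])/T["fy"],1]); o=-T["R"].T@T["t"]
    return o+d*(z-o[2])/d[2]
print("bench z",np.nanmedian(P[360:420,100:300,2]),np.nanmedian(Q[330:380,20:120,2]))
print("box corners",[at(u,v,.065) for u,v in[(275,240),(255,354),(152,337),(178,223)]])
print("lid edge pix",P[188:200:4,112:124:4].reshape(-1,3)[:9],P[320:330:4,80:90:4].reshape(-1,3))
# lid plane: pixels polygon
m=np.zeros((480,640),np.uint8);cv2.fillPoly(m,[np.array([(114,200),(168,226),(145,330),(82,325)])],1)
L=P[m>0];L=L[~np.isnan(L).any(1)];c=L.mean(0);n=np.linalg.svd(L-c,full_matrices=False)[2][2];print("lid",c,n,L[:,2].max())
# bin
for u,v in[(356,204),(533,219),(519,326),(347,313)]: print("bincorner px",u,v,P[v-3:v+4,u-3:u+4].reshape(-1,3)[np.nanargmax(P[v-3:v+4,u-3:u+4,2])])
img=T["image"].astype(int)
for name,(a,b,c_,d) in dict(mud=(360,205,402,305),reamer=(475,225,512,310)).items():
    I=img[b:d,a:c_];M=(I[...,0]-I[...,2]>35);p=P[b:d,a:c_][M];p=p[~np.isnan(p).any(1)]
    c=p.mean(0);s=np.linalg.svd(p-c,full_matrices=False);t=(p-c)@s[2][0];print(name,len(p),c,s[2][0],t.min(),t.max(), "mid",c+s[2][0]*(t.min()+t.max())/2)
print("bottle",np.array([P[v,u] for u,v in[(269,160),(269,164),(274,180)]]))
np.set_printoptions(precision=3,suppress=True,linewidth=200)
print("bin z profile along v at u=437");print(P[205:325:5,437]);
E
```

```text
bench z -0.0008460997848836146 0.0017609443603689842
box corners [array([0.6409, 0.0481, 0.065 ]), array([0.4302, 0.0847, 0.065 ]), array([0.4641, 0.2724, 0.065 ]), array([0.6768, 0.2323, 0.065 ])]
lid edge pix [[ 0.7676  0.3878  0.0014]
 [ 0.7676  0.3798  0.0011]
 [ 0.7677  0.3719  0.0004]
 [ 0.6856  0.2854  0.2433]
 [ 0.6879  0.2826  0.2354]
 [ 0.7595  0.3719 -0.0008]
 [ 0.6795  0.2855  0.2423]
 [ 0.6819  0.2828  0.2339]
 [ 0.6846  0.2804  0.2244]] [[0.4904 0.3235 0.2384]
 [0.4906 0.3201 0.2329]
 [0.4908 0.3179 0.2247]
 [0.4846 0.3234 0.2377]
 [0.4847 0.3208 0.2307]
 [0.4848 0.318  0.2236]
 [0.4788 0.3239 0.2358]
 [0.4788 0.3205 0.2304]
 [0.4789 0.3191 0.2203]]
lid [0.5734 0.2853 0.166 ] [-0.1872 -0.9456  0.2661] 0.23870693977300744
bincorner px 356 204 [ 0.6944 -0.1036  0.133 ]
bincorner px 533 219 [ 0.659  -0.4194  0.1312]
bincorner px 519 326 [ 0.4752 -0.4006  0.0711]
bincorner px 347 313 [ 0.5046 -0.0845  0.071 ]
mud 1257 [ 0.6048 -0.1475  0.0919] [-0.9372  0.1121 -0.3303] -0.07207375198943955 0.08664648563009449 mid [ 0.598  -0.1467  0.0895]
reamer 1040 [ 0.5798 -0.3548  0.0914] [-0.9349  0.0998 -0.3405] -0.062008821216146655 0.06662326869475611 mid [ 0.5776 -0.3546  0.0906]
bottle [[0.7434 0.0452 0.2189]
 [0.736  0.0451 0.2206]
 [0.7274 0.0417 0.1637]]
bin z profile along v at u=437
[[ 0.722 -0.281 -0.   ]
 [ 0.689 -0.258  0.089]
 [ 0.68  -0.257  0.087]
 [ 0.671 -0.258  0.082]
 [ 0.662 -0.258  0.081]
 [ 0.653 -0.258  0.078]
 [ 0.644 -0.258  0.075]
 [ 0.634 -0.257  0.076]
 [ 0.618 -0.248  0.11 ]
 [ 0.61  -0.249  0.105]
 [ 0.602 -0.25   0.098]
 [ 0.594 -0.251  0.09 ]
 [ 0.585 -0.251  0.091]
 [ 0.575 -0.25   0.09 ]
 [ 0.566 -0.249  0.092]
 [ 0.557 -0.249  0.091]
 [ 0.552 -0.26   0.046]
 [ 0.543 -0.259  0.046]
 [ 0.533 -0.26   0.041]
 [ 0.524 -0.26   0.038]
 [ 0.515 -0.26   0.034]
 [ 0.505 -0.26   0.035]
 [ 0.496 -0.259  0.035]
 [ 0.487 -0.267  0.001]]
```

```bash
cat >> h.py <<'E'
def ray_plane(f,u,v,p0,n):
    u,v=np.asarray(u,float),np.asarray(v,float)
    d=np.stack([(u-f["cx"])/f["fx"],(v-f["cy"])/f["fy"],np.ones_like(u)],-1)@f["R"]; o=-f["R"].T@f["t"]
    return o+d*(((p0-o)@n)/(d@n))[...,None]
E
python3 - <<'E'
from h import *
np.set_printoptions(precision=4,suppress=True,linewidth=180)
T=np.load("top1.npz");P=cloud(T);P[...,2]+=.0008
Y=-.112;X=np.array([np.cos(Y),np.sin(Y),0]);V=np.array([-np.sin(Y),np.cos(Y),0])
n=np.cross(X*np.cos(.31416)+np.array([0,0,np.sin(.31416)]),V)
C=np.array([.59,-.252,0])
# floor strip: centre of jigger trough away from jigger, fit z
b=np.stack([(P-C)@X,(P-C)@V,P[...,2]],-1)
m=(abs(b[...,0])<.09)&(abs(b[...,1])<.045)&(b[...,2]<.12)
q=b[m];A=lambda p:q[:,2]-(p[0]+np.tan(.31416)*q[:,0]+abs(q[:,1]-p[1])*np.tan(.1396))
r=least_squares(A,[.06,0],loss="soft_l1",f_scale=.002);print("floor z at C, ycentre",r.x,np.median(abs(A(r.x))))
z0=r.x[0];img=T["image"].astype(int)
for name,box,ax in[("mud",(362,205,402,305),.0187),("jig",(422,230,456,292),.0222)]:
    a,b_,c,d=box;I=img[b_:d,a:c]
    if name=="mud":M=(I[...,0]-I[...,2]>30)
    else:
        h=(P[b_:d,a:c]-C-np.array([0,0,z0]))@n; M=h>.012
    v,u=np.nonzero(M);p=ray_plane(T,u+a,v+b_,C+np.array([0,0,z0])+n*ax,n)
    loc=np.stack([(p-C)@X/np.cos(.31416),(p-C)@V],-1)   # along slope, lateral
    k=np.polyfit(loc[:,0],loc[:,1],1);lo,hi=np.percentile(loc[:,0],[.5,99.5])
    print(name,"slope range",lo,hi,"lat fit",k)
    for s in np.arange(lo,hi,.006):
        w=loc[abs(loc[:,0]-s)<.003][:,1]
        if len(w):print(f"{s:.3f} w={np.ptp(w):.3f} c={(w.max()+w.min())/2:.4f}",end="; ")
    print()
I=cv2.resize(T["image"][195:335,335:545],None,fx=3.8,fy=3.8,interpolation=cv2.INTER_CUBIC);cv2.imwrite("pics/crop1.png",I[:,:,::-1])
E
```

```text
floor z at C, ycentre [ 0.059  -0.0013] 0.0015247077747785054
mud slope range -0.07301914052986594 0.07741339345017506 lat fit [-0.0094  0.1042]
-0.073 w=0.028 c=0.1052; -0.067 w=0.031 c=0.1047; -0.061 w=0.033 c=0.1043; -0.055 w=0.032 c=0.1050; -0.049 w=0.030 c=0.1047; -0.043 w=0.029 c=0.1044; -0.037 w=0.027 c=0.1042; -0.031 w=0.023 c=0.1048; -0.025 w=0.024 c=0.1046; -0.019 w=0.023 c=0.1043; -0.013 w=0.023 c=0.1049; -0.007 w=0.023 c=0.1037; -0.001 w=0.023 c=0.1043; 0.005 w=0.024 c=0.1041; 0.011 w=0.023 c=0.1038; 0.017 w=0.024 c=0.1038; 0.023 w=0.028 c=0.1044; 0.029 w=0.030 c=0.1041; 0.035 w=0.032 c=0.1037; 0.041 w=0.034 c=0.1035; 0.047 w=0.034 c=0.1039; 0.053 w=0.033 c=0.1031; 0.059 w=0.034 c=0.1036; 0.065 w=0.034 c=0.1041; 0.071 w=0.034 c=0.1031; 0.077 w=0.034 c=0.1035; 
jig slope range -0.0363734888018892 0.041829169899137306 lat fit [-0.0067 -0.0001]
-0.036 w=0.039 c=-0.0008; -0.030 w=0.041 c=0.0004; -0.024 w=0.039 c=0.0001; -0.018 w=0.034 c=0.0001; -0.012 w=0.028 c=0.0000; -0.006 w=0.024 c=0.0005; -0.000 w=0.019 c=0.0005; 0.006 w=0.017 c=0.0003; 0.012 w=0.020 c=-0.0004; 0.018 w=0.026 c=-0.0006; 0.024 w=0.030 c=0.0001; 0.030 w=0.035 c=-0.0000; 0.036 w=0.037 c=-0.0004; 0.042 w=0.043 c=-0.0006;
```

View pics/crop1.png

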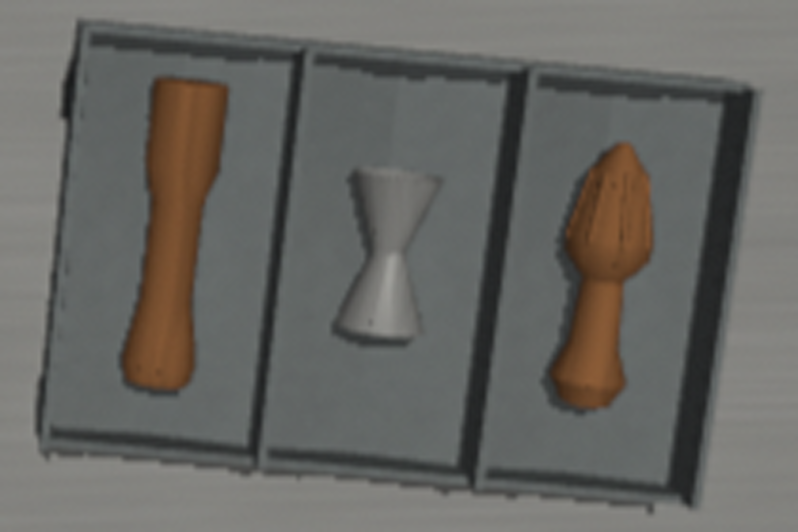

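The crop shows the muddler in the left trough with its blunt end uphill (around (190,110)), the jigger in the middle trough with its waist near (392,250), and the reamer on the right. All three lie along their troughs. I'll check the IK and then grasp the muddler.

```bash
cat >> h.py <<'E'
from scipy.spatial.transform import Rotation as Ro
Yb=-.117;S18=np.pi/10
Xb=np.array([np.cos(-.112),np.sin(-.112),0]);Vb=np.array([-Xb[1],Xb[0],0]);U=np.array([0,0,1.])
A=Xb*np.cos(S18)+U*np.sin(S18);N=np.cross(A,Vb);Cb=np.array([.59,-.252,.059])
Xx=np.array([np.cos(1.39),np.sin(1.39),0]);Xy=np.array([-Xx[1],Xx[0],0]);Bc=np.array([.553,.1594,0])
def bx(x,y,z):return Bc+Xx*x+Xy*y+U*z
def ori(along,normal,s=1):
    # tool z=-normal, tool x = s*along (object axis), tool y across
    z=-normal;x=s*along;return Ro.from_matrix(np.stack([x,np.cross(z,x),z],1)).as_euler("xyz")
Yd=-.12;Am=np.array([np.cos(Yd),np.sin(Yd),0])*np.cos(S18)+U*np.sin(S18);Nm=N-Am*(N@Am);Nm/=np.linalg.norm(Nm)
MUD=Cb+A*(-.007)+Vb*.1043+N*.0187
JIG=Cb+A*.004+Vb*.0001+N*.0222
E
python3 - <<'E'
from plant import robot
from h import *
np.set_printoptions(precision=3,suppress=True,linewidth=160)
print(MUD,JIG,bx(0,-.05375,0),bx(-.0395,.05375,0))
for s in(1,-1):
    for nm,p,o in[("mudpick",MUD+N*.004,ori(Am,Nm,s)),("mudup",MUD+U*.29,ori(Am,Nm,s)),("boxup",bx(-.009,-.054,.36),ori(Xx,U,s)),("boxdn",bx(-.009,-.054,.03),ori(Xx,U,s)),("jig",JIG+N*.003,ori(A,N,s)),("cell",bx(-.0395,.05375,.03),ori(Xx,U,s))]:
        print(s,nm,o,robot.inverse_kinematics(p,o))
print(robot.inverse_kinematics([.164,.655,.4],[np.pi,0,2.896]))
E
```

```text
[ 0.589 -0.147  0.075] [ 0.587 -0.252  0.081] [0.606 0.15  0.   ] [0.493 0.13  0.   ]
1 mudpick [-3.139 -0.314 -0.12 ] [-0.135  0.474  0.409  2.084 -0.63   0.363 -0.922]
1 mudup [-3.139 -0.314 -0.12 ] [-0.632  0.157  0.945  1.79  -0.222  0.958 -1.303]
1 boxup [3.142 0.    1.39 ] [-0.741  0.333  0.603  1.534 -0.192  1.334 -0.299]
1 boxdn [3.142 0.    1.39 ] [-0.63   0.672  0.468  1.853 -0.439  0.72  -0.095]
1 jig [ 3.142 -0.314 -0.112] [-0.154  0.581  0.714  2.012 -0.977  0.565 -0.446]
1 cell [3.142 0.    1.39 ] [-0.635  0.526  0.375  2.112 -0.352  0.562 -0.186]
-1 mudpick [3.139 0.314 3.022] [ 0.123  0.449  0.079  2.07  -0.188  0.316  1.81 ]
-1 mudup [3.139 0.314 3.022] [-0.771  0.196  1.135  1.794 -0.297  0.971  1.912]
-1 boxup [-3.142  0.    -1.752] [ 0.462  0.544 -1.175  1.463  0.5    1.464  2.249]
-1 boxdn [-3.142  0.    -1.752] [-0.159  0.635 -0.189  1.824  0.174  0.699  2.515]
-1 jig [3.142 0.314 3.03 ] [ 0.318  0.483  0.075  1.986 -0.313  0.387  2.111]
-1 cell [-3.142  0.    -1.752] [-0.21   0.507 -0.164  2.088  0.15   0.558  2.479]
[-1.361  0.391 -0.041  1.298  0.016  1.453 -0.075]
```

Run:
```python
from plant import robot
from h import *
np.set_printoptions(precision=3,suppress=True,linewidth=160)
robot.move_straight([.164,.655,.40],vel=.2)
o=ori(Am,Nm)
robot.goto(MUD+U*.30,o)
robot.grip(.6,strength=40)
g=MUD+N*.004
robot.move_straight(g+N*.09,vel=.25)
f=robot.grab_frame("wrist");cv2.imwrite("pics/w1.png",f["image"][:,:,::-1])
print("touch",robot.move_straight(g,vel=.06,contact_N=8))
s=robot.sense();print(s["t"],s["tcp_pos"]-g,s["wrist_force"])
robot.grip(0.0,strength=40)
s=robot.sense();print(s["opening"],s["gripper_force"],s["wrist_force"])
robot.move_straight(g+N*.05,vel=.1)
s=robot.sense();print(s["t"],s["opening"],s["gripper_force"],s["wrist_force"],s["tcp_pos"])
f=robot.grab_frame("scene");cv2.imwrite("pics/s2.png",f["image"][200:340,120:320,::-1].repeat(3,0).repeat(3,1))
```

```text
touch False
7.35 [ 0. -0.  0.] [-0.375  0.646  0.53 ]
0.2924104493055868 39.09442484378815 [-1.338  0.64   3.085]
8.35 0.28293430010583404 39.27317976951599 [ 0.319  0.739 -2.468] [ 0.573 -0.145  0.126]
```

View pics/s2.png

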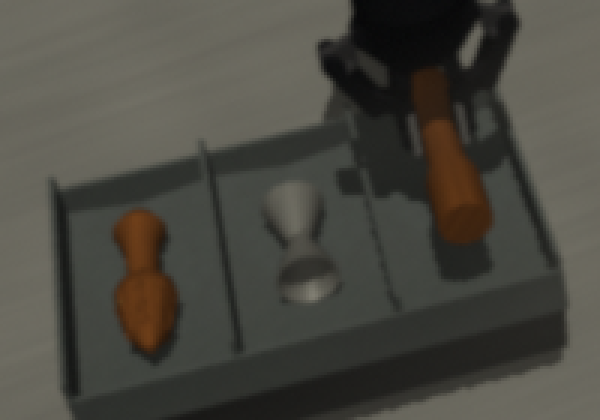

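View pics/w1.png

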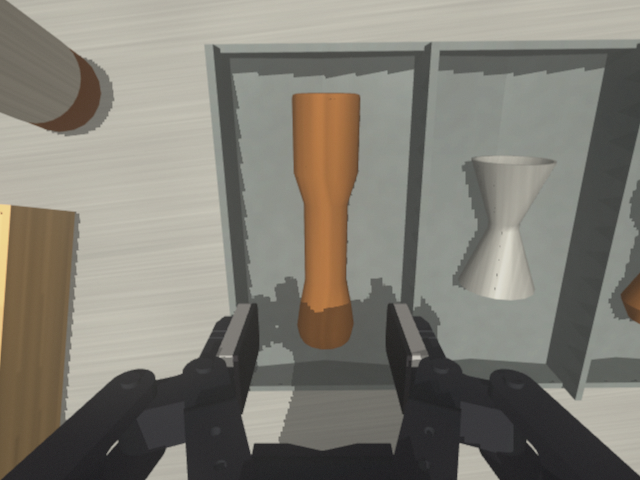

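The first picture shows the muddler held across its waist and lifted clear. In the second, taken before the grasp, it was centred between the jaws at about (325,220). Next I'll place it and pick the jigger.

Run:
```python
from plant import robot
from h import *
np.set_printoptions(precision=3,suppress=True,linewidth=160)
p=robot.sense()["tcp_pos"];robot.move_straight([p[0],p[1],.34],vel=.3)
o=ori(Xx,U);w=bx(-.009,-.05375,0)
robot.goto(w+U*.34,o)
robot.move_straight(w+U*.06,vel=.25)
print("contact",robot.move_straight(w+U*.0255,vel=.04,contact_N=6))
s=robot.sense();print(s["t"],s["tcp_pos"],s["wrist_force"],s["opening"])
robot.grip(.55);robot.sleep(.2)
robot.move_straight(w+U*.34,vel=.3)
robot.goto(JIG+U*.26,ori(A,N))
f=robot.grab_frame("top");cv2.imwrite("pics/t3.png",f["image"][:,:,::-1]);np.savez("t3.npz",**f)
robot.grip(.6,strength=40)
g=JIG+N*.003
robot.move_straight(g+N*.09,vel=.25)
print("touch",robot.move_straight(g,vel=.06,contact_N=8))
robot.grip(0.0,strength=40)
s=robot.sense();print(s["opening"],s["gripper_force"],s["wrist_force"])
robot.move_straight(g+N*.05,vel=.1)
s=robot.sense();print(s["t"],s["opening"],s["gripper_force"],s["wrist_force"],s["tcp_pos"])
f=robot.grab_frame("scene");S=f["image"][90:340,120:520,::-1]
cv2.imwrite("pics/s3.png",cv2.resize(S,None,fx=2,fy=2))
```

```text
contact True
12.4 [0.604 0.141 0.028] [-1.474 -0.23   5.016] 0.28490856781495194
touch False
0.28378765452352184 36.49223975837231 [-1.711 -0.306  4.095]
19.375 0.2763855804762085 36.72773199272342 [-0.127  0.538 -0.585] [ 0.571 -0.249  0.131]
```

View pics/s3.png

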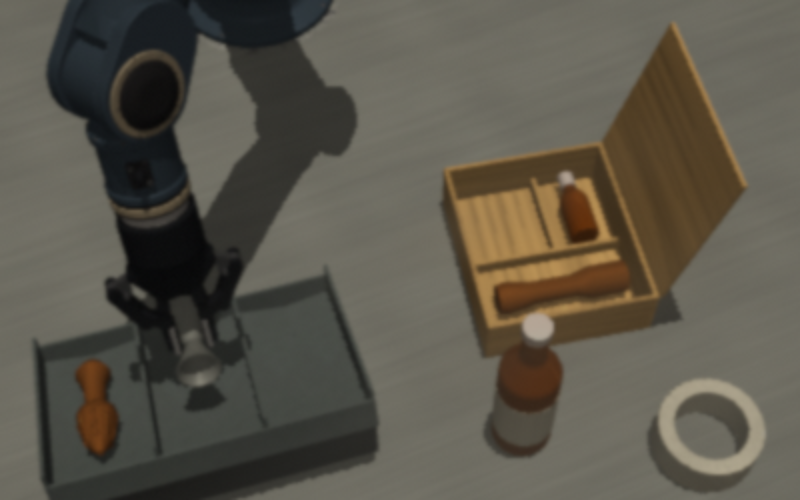

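The muddler lies in the long well and the jigger is held over its trough at about (195,350). The bottle and reamer are undisturbed. Next I'll place the jigger and check reachability for the lid path.

```bash
cat >> h.py <<'E'
H=bx(.095,0,.065)
def lidtcp(th,r=.15,h=.011,clear=0.):
    t=np.radians(th);d=-Xx*np.cos(t)+U*np.sin(t);n=Xx*np.sin(t)+U*np.cos(t)
    return H+d*r+n*(.005+h*np.sin(t)+clear)+U*.011
E
python3 - <<'E'
from plant import robot
from h import *
np.set_printoptions(precision=3,suppress=True,linewidth=160)
p=robot.sense()["tcp_pos"];robot.move_straight([p[0],p[1],.33],vel=.3)
o=ori(Xx,U);w=bx(-.0395,.05375,0)
robot.goto(w+U*.33,o)
robot.move_straight(w+U*.065,vel=.25)
print("contact",robot.move_straight(w+U*.027,vel=.04,contact_N=6))
s=robot.sense();print(s["t"],s["tcp_pos"],s["wrist_force"],s["opening"])
robot.grip(.55);robot.sleep(.2)
robot.move_straight(w+U*.34,vel=.3)
out=lidtcp(107,clear=.04);print("out",out)
for sg in(1,-1):
  for q in[out+U*.12,out]+[lidtcp(t) for t in(95,60,30,0)]:print(sg,q,robot.inverse_kinematics(q,ori(Xx,U,sg)))
f=robot.grab_frame("top");cv2.imwrite("pics/t4.png",f["image"][:,:,::-1]);np.savez("t4.npz",**f)
f=robot.grab_frame("scene");S=f["image"][90:340,120:520,::-1]
cv2.imwrite("pics/s4.png",cv2.resize(S,None,fx=2,fy=2));np.savez("s4.npz",**f)
P=cloud(f);print(robot.sense()["t"])
E
```

```text
contact True
23.7083 [0.493 0.13  0.03 ] [-0.813 -0.343  6.758] 0.2829075787212519
out [0.588 0.348 0.203]
1 [0.588 0.348 0.323] [-1.204  0.581  0.995  1.446 -0.488  1.377 -0.372]
1 [0.588 0.348 0.203] [-1.195  0.685  0.964  1.594 -0.596  1.182 -0.284]
1 [0.575 0.281 0.224] [-1.173  0.591  0.985  1.682 -0.531  1.161 -0.228]
1 [0.559 0.191 0.213] [-1.109  0.513  0.996  1.813 -0.485  1.083 -0.117]
1 [0.548 0.13  0.16 ] [-1.007  0.528  0.959  1.928 -0.527  0.96   0.023]
1 [0.543 0.105 0.081] [-0.892  0.616  0.857  2.006 -0.645  0.814  0.16 ]
-1 [0.588 0.348 0.323] [-0.828  0.44   0.345  1.423 -0.15   1.304  2.487]
-1 [0.588 0.348 0.203] [-0.778  0.519  0.267  1.569 -0.149  1.074  2.487]
-1 [0.575 0.281 0.224] [-0.751  0.435  0.318  1.658 -0.151  1.072  2.573]
-1 [0.559 0.191 0.213] [ 0.398  0.641 -1.176  1.73   0.631  1.209  2.014]
-1 [0.548 0.13  0.16 ] [ 0.513  0.674 -1.177  1.846  0.698  1.112  2.037]
-1 [0.543 0.105 0.081] [ 0.548  0.814 -1.182  1.926  0.887  1.051  1.928]
25.5417
```

View pics/s4.png

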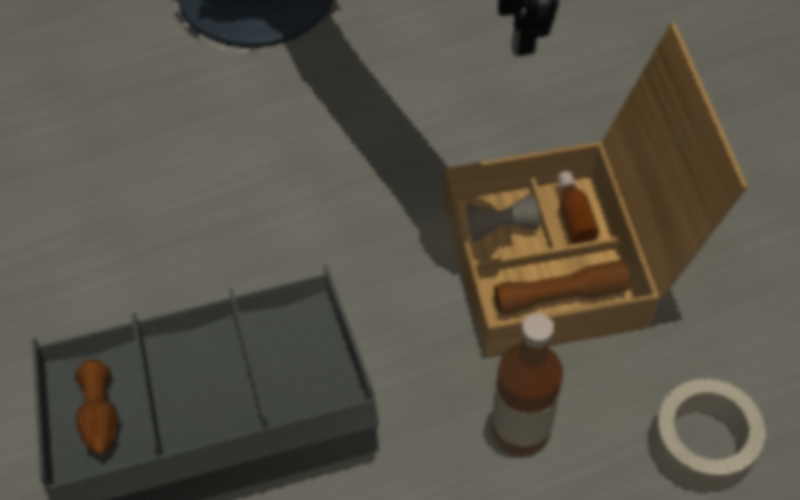

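Both parts lie in their cells: the jigger at about (505,215) and the muddler at (565,287). The lid still stands open. Next I'll close it.

Run:
```python
from plant import robot
from h import *
np.set_printoptions(precision=3,suppress=True,linewidth=160)
out=lidtcp(107,clear=.04);out[2]=.224;o=ori(Xx,U)
robot.goto(out+U*.12,o);robot.grip(0.)
robot.move_straight(out,vel=.2);print("t",robot.sense()["t"],robot.sense()["wrist_force"])
for t in(95,80,65,50,36,22,12,5):
    robot.move_straight(lidtcp(t),vel=.1);s=robot.sense();print(t,s["t"],s["wrist_force"])
print(robot.move_straight(lidtcp(0)-U*.004,vel=.03,contact_N=12))
s=robot.sense();print(s["t"],s["wrist_force"],s["tcp_pos"])
robot.move_straight(s["tcp_pos"]+U*.2,vel=.25)
robot.goto([.45,-.1,.35],o)
f=robot.grab_frame("top");P=cloud(f)
for a in[(-.08,-.08),(-.08,.08),(.06,-.08),(.06,.08),(0,0)]:
    u,v=px(f,bx(*a,.07));print(a,P[int(v),int(u)])
f=robot.grab_frame("scene");cv2.imwrite("pics/s5.png",f["image"][:,:,::-1]);print(robot.sense()["t"])
```

```text
t 27.7417 [0.241 0.469 0.599]
95 28.575 [-3.577 -0.05  10.486]
80 29.1167 [-0.182 -0.025 -0.376]
65 29.6667 [ 0.399 -0.257 -0.02 ]
50 30.225 [0.427 0.695 0.068]
36 30.7583 [-1.052 -0.065  0.345]
22 31.3 [ 0.597  0.462 -0.38 ]
12 31.7333 [ 0.164  1.313 -0.04 ]
5 32.0833 [-0.686  0.229 -0.353]
True
32.5917 [-1.562  0.333  9.083] [0.544 0.106 0.081]
(-0.08, -0.08) [0.62  0.067 0.068]
(-0.08, 0.08) [0.461 0.095 0.069]
(0.06, -0.08) [0.644 0.205 0.071]
(0.06, 0.08) [0.487 0.234 0.067]
(0, 0) [0.553 0.161 0.07 ]
34.575
```

View pics/s5.png

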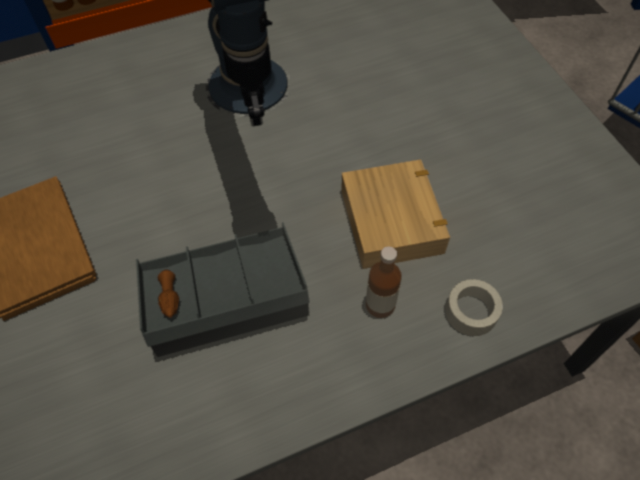

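The lid is shut flat at about (395,210), measuring 0.067–0.071 m high all over. The reamer (168,293) and the bottle (383,285) are where they were, and the arm is clear.

```bash
python3 -c "
from plant import robot
print(robot.close_job())"
```

```text
the job is handed in; nothing more can be done
None
```

The muddler is in the long well, the jigger is in the short cell, the lid is shut, the reamer and bottle were left as they were, and the job was handed in at about 35 s.

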